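Snap the cover onto the instrument box and keep it pressed

ROBOT

A 6-joint arm with a two-finger parallel gripper is mounted at the origin on the work surface. World frame = base frame: x ahead of the robot, y to its left, z up, the work surface at z = 0. Lengths are in m, angles in degrees, forces in N, time in s.
With the tool pointing down it reaches from about 0.375 to 0.9 m from the base axis. Payload 3.1 kg.
Tool frame: the origin (TCP) lies at the very end of the fingers, on their centre line; the grasp point (between the pads) lies 19 mm behind it; z points along the fingers, y is the line along which they close (so a half turn about z gives the same grasp; the last joint's range is limited). The gripper opens to 87 mm and grips with 3 to 60 N. Pads are 19 mm wide; open, the fingers measure 117 mm over their backs; the gripper's body (75 mm by 190 mm) begins 51 mm behind the grasp point.
Start: joints at [-85.571, 30.224, 82.088, -0, 67.689, -10.227], TCP at [0.158, -0.605, 0.223] pointing down, gripper open.
Joint ranges: [-176.69, 176.69], [-43.24, 126.21], [12.49, 139.97], [-82, 262], [0, 151.66], [-163.58, 163.58]. Speed limits (degrees/s): [159.86, 159.86, 180, 180, 180, 180].

INTERFACE

Orientations are given as a 3x3 rotation matrix whose columns are the frame's x, y, z axes.
In Python, from rig import bot, imaging gives the robot as it stands.
- The arm moves only by the tool drive_tool, never from a script. Its argument "deltas" is text: rows parted by semicolons, each of 5 numbers parted by spaces: the finger opening in mm, from 0 to 87, then the shift along the world's x, y, z in mm, then the turn about the world's z in rad. In form: jaw dx dy dz twist; .... A call has 1 to 12 rows; each row is the pose to reach, as a shift and turn from the pose commanded when the call began; what a row does not reach only later rows make up. A row lasts 1/10 s, in which the tool goes at most 50 mm and 8.59 degrees, less where a joint would pass 70% of its speed; a pose out of reach is approached as far as the arm can. A call with a gripper value outside its range is refused whole. The fingers move at their own pace and stop on an object; the grip force is fixed at half the most. Time passes only in rows, so rows that repeat a pose let the fingers close. It gives the time, the measured TCP pose, the force, the opening and the grip force at its end, in the units of the state.
- bot.read_state(): the state, without advancing time (a new reading comes with each control period).
- imaging.capture(name): name is "side" or "top" or "wrist"; returns the picture (420x560x3 uint8, red, green, blue); there is no depth.
- imaging.camera_model(name): a dict with "fx", "fy", "cx", "cy" (pixels), "T" (4x4, takes a point from camera to world coordinates). Camera axes: x right, y down, z forward; pixel columns grow to the right and rows downward; lengths in m; the calibration is good to about 2 mm. A picture is of the moment at which its call begins: read the wrist's pose just before it. camera_model takes no time and is no camera call; for the wrist camera it gives the pose at the moment of the call.
- bot.hand_in(): hands the job in; it is judged then, once.
The state is a dict: "time_s": time; "joint_positions": joint angles; "qvel": joint speeds; "tau": joint torques, N m; "position": TCP position; "tcp_rot": TCP orientation; "force": force on the tool from outside, world axes, zero at the start; "moment": the same for the moment, N m; "opening": opening from 0.0 (shut) to 1.0 (fully open); "grasp_force": force on a finger pad.
Only numpy, scipy, OpenCV 4.12 (cv2) and the standard library are available. Lean on these libraries where they do the work, as an engineer would, in place of code of your own. Each camera call takes 0.05 s, during which the arm holds its last target. There are 200 camera calls.

TASK

Pick up the longer of the two loose white covers, the one that fits the open instrument box on its fixture plate, and press it down over the box until both latches snap and it sits fully home on the shoulder all round. The thin plastic cracks easily, so grip the cover lightly (40 N at most) and never press it onto the box with more than 50 N; leave the shorter cover and everything else on the bench where it is. Finish while still pressing the snapped cover firmly down with 5 to 40 N: do not let up at the end.

Things in the scene. Friction and masses are not known exactly. Their poses are not given: they have to be found in the camera images.
- cover: The long cover: white plastic shoebox-style lid, 84 (its x) x 48 (its y) x 22 mm (z), about 60 g, lying open side down, z up. Origin: centre of its underside (skirt edge). Top plate and skirt walls 3 mm thick, 19 mm deep inside; a small lip inside along the bottom of both short ends. Same after a half turn. Grip it over its 48 mm width, fingers closing along its y.
- cover_top (a point): Centre of the long cover's flat top face, 22 mm above its underside: the place to press.
- spare: The short cover, same white plastic and shape but 60 x 48 x 22 mm, for another box: it does not fit. Origin: centre of its underside. To be left where it is.
- seat (a point): Centre of the white instrument box's shoulder, 42 mm above the bench, where the cover's origin comes to rest (top then 64 mm up). x along the box's long side, z up. Box 84 x 48 mm, fixed on a fixed aluminium plate 112 x 78 x 10 mm. Above the shoulder stands a hollow rim 68 x 39 mm, 17 mm high, that goes into the cover's skirt with 1.2 to 1.5 mm play each side; half a turn makes no difference.
- latch_near (a joint): Sprung grey round-nosed latch in the rim's -x short end: 0 out (free, or snapped), up to 0.0025 m as the cover's lip pushes it in. Set down on the latches, the cover's underside stops about 12 mm above the seat. About 10 N (under 16 N) down near its middle then moves it on, and the force suddenly drops as the latches give, often one after the other; press on until it stops hard.
- latch_far (a joint): The same latch in the rim's +x short end, with the same values.
- driver: Bystander: a screwdriver lying on the bench, 170 mm long.
- flux: Bystander: a small jar, 36 mm across, 45 mm high; origin at the centre of its foot.
- tape_roll: Bystander: a grey roll, 70 mm across, 18 mm high.
- part_tray: Bystander: a black divided tray, 90 x 140 x 22 mm.
- solder_spool: Bystander: a grey spool, 56 mm across, 43 mm high.
- micrometer: Bystander: a micrometer head lying on the bench, about 125 mm long.
Mind the look-alikes: they are no part of the job. Leave any brown, green or turquoise look-alike of the cover alone.

How it is judged:
By the outcome, as a careful person would: the job done as asked, in the order asked, and still so for the second after the job is handed in, while the arm keeps its last pose, push and grip.
It also fails if it takes over 58 s, if anything falls off the work surface, if the arm or the gripper's body presses on something with over 40 N, if the wrist force passes 120 N, or if a joint passes its speed limit or range.

## Working session

There is one attempt and no reset: what is moved stays moved. The work goes in short steps, Python scripts to look and compute and a tool call to move; the robot and the scene stay as the last step left them, time stands still between calls to the robot, and variables do not carry over. Pictures are saved under pics/ and viewed, at most 10 in all, crops included, and the job is handed in when it is done.

Besides the shell and the picture viewer there is one more tool, called after "Emit:" by a JSON object that holds its "api" and its "payload", one argument or row to a line. drive_tool: Moves the arm, as the interface text tells. Its arguments: {"type":"object","properties":{"deltas":{"type":"string"}},"required":["deltas"]}

```bash
mkdir -p pics
python3 - <<'E'
from rig import bot, imaging
import cv2,numpy as np
ims=[]
for n in("top","side"):
    im=imaging.capture(n); cv2.imwrite(f"pics/{n}0.png",im[:,:,::-1]); m=imaging.camera_model(n); print(n,m["fx"],m["cx"],m["cy"],np.round(m["T"],3).tolist())
s=bot.read_state(); print(s["time_s"],s["position"],s["tcp_rot"],s["force"],s["opening"])
E
```

```text
top 507.6417177320682 274.0168344138729 208.62238770552932 [[0.009, -0.988, 0.155, 0.394], [-1.0, -0.009, -0.002, -0.043], [0.004, -0.155, -0.988, 1.377], [0.0, 0.0, 0.0, 1.0]]
side 533.4756935310055 281.4994107644662 211.04356406485087 [[-0.791, -0.274, 0.547, -0.017], [-0.611, 0.393, -0.687, 0.759], [-0.026, -0.878, -0.478, 0.638], [0.0, 0.0, 0.0, 1.0]]
0.1 [ 0.15810424 -0.60399988  0.22167555] [[ 9.67464657e-01  2.53006141e-01 -1.73335576e-04]
 [ 2.53005996e-01 -9.67462779e-01  1.93306458e-03]
 [ 3.21381491e-04 -1.91402660e-03 -9.99998117e-01]] [-1.05308901  0.06670593  0.06594057] 1.0013173615903728
```

View pics/top0.png

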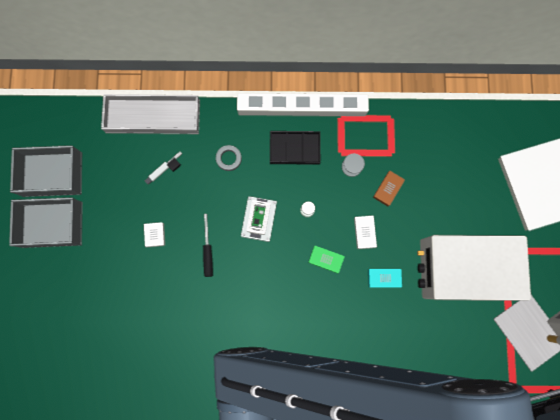

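View pics/side0.png

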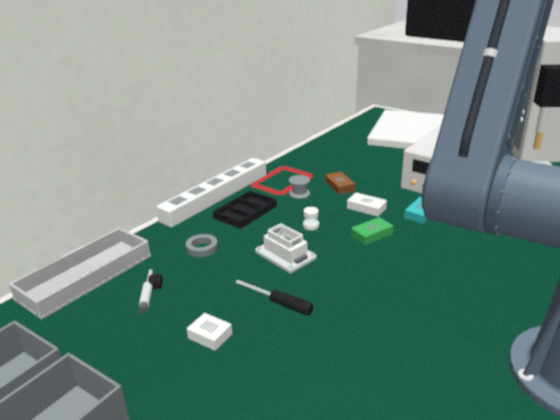

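The top view shows the long cover at (366,232), the spare at (153,234) and the box on its plate at (259,218). The side view agrees: cover at (367,204), box at (286,245). Next I'll measure the poses.

```bash
cat > h.py <<'E'
from rig import bot, imaging
import cv2,numpy as np
def cast(m,uv,z):
    T=np.array(m["T"]); uv=np.atleast_2d(uv).astype(float)
    d=np.c_[(uv[:,0]-m["cx"])/m["fx"],(uv[:,1]-m["cy"])/m["fy"],np.ones(len(uv))]@T[:3,:3].T
    return T[:3,3]+d*((z-T[2,3])/d[:,2])[:,None]
def rect(m,pts,z):
    w=cast(m,pts,z)[:,:2]*1000
    (c,s,a)=cv2.minAreaRect(w.astype(np.float32))
    if s[0]<s[1]: s=s[::-1]; a+=90
    a=(a+90)%180-90
    return np.round(c,1),np.round(s,1),round(a,1)
def white(im,lo,roi,smax=50):
    x0,y0,x1,y1=roi; h=cv2.cvtColor(im,cv2.COLOR_RGB2HSV)
    k=((h[...,2]>lo)&(h[...,1]<smax)).astype(np.uint8); r=np.zeros_like(k); r[y0:y1,x0:x1]=k[y0:y1,x0:x1]
    cs,_=cv2.findContours(r,cv2.RETR_EXTERNAL,cv2.CHAIN_APPROX_NONE)
    return max(cs,key=cv2.contourArea)[:,0]
E
python3 - <<'E'
from h import *
im=imaging.capture("top");m=imaging.camera_model("top")
for n,roi,z in(("cover",(345,205,385,260),.022),("spare",(135,215,175,255),.022),("plate",(235,190,285,250),.010)):
    print(n,rect(m,white(im,130,roi),z))
print(rect(m,white(im,210,(235,190,285,250)),.059))
cv2.imwrite("pics/topcrop.png",cv2.resize(im[180:270,230:390,::-1],None,fx=5,fy=5,interpolation=cv2.INTER_CUBIC))
s=bot.read_state();print(s["joint_positions"])
w=imaging.camera_model("wrist");T=np.array(w["T"]);R=s["tcp_rot"];print(w["fx"],w["cx"],w["cy"],np.round(np.array(R).T@(T[:3,3]-s["position"]),3),np.round(np.array(R).T@T[:3,:3],2).tolist())
E
```

```text
cover (array([ 545.1, -291.5]), array([87.7, 51.9]), 4.7)
spare (array([533.6, 276.4]), array([64.2, 50.9]), 2.8)
plate (array([580. ,  -3.6]), array([113.5,  80.1]), -9.5)
(array([574. ,  -5.8]), array([106.1,  73.8]), -9.5)
[-8.55717075e+01  3.02654310e+01  8.21386297e+01 -1.43735886e-03
  6.76898535e+01 -1.02274659e+01]
312.58300610756123 285.1535507854847 210.2403351286962 [ 0.071 -0.    -0.162] [[-0.0, -0.96, -0.27], [1.0, 0.0, -0.0], [0.0, -0.27, 0.96]]
```

View pics/topcrop.png

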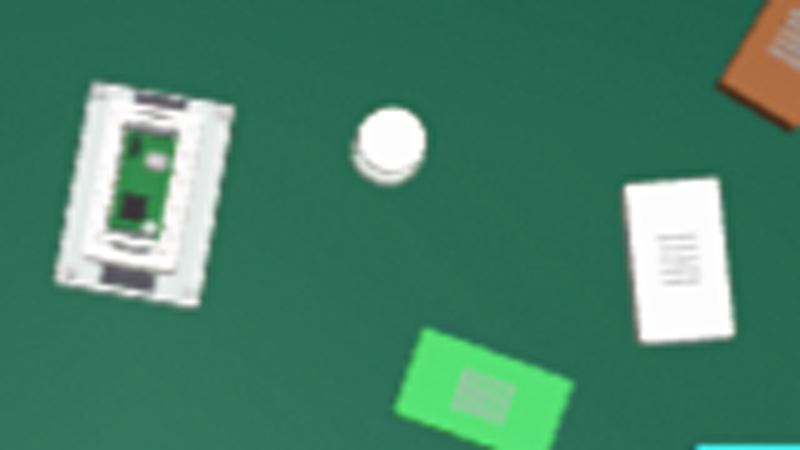

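Top crop: box centre at about (145,195), green board inside the rim; cover at (680,260). Sizes match (88x52 and 114x80 mm), so I'll move above the cover and look from close by.

Emit:
{"api": "drive_tool", "payload": {
  "deltas": "87 20 16 0 -0.01; 87 60 49 0 -0.03; 87 100 81 0 -0.05; 87 140 114 0 -0.07; 87 180 146 0 -0.09; 87 220 178 0 -0.11; 87 260 211 0 -0.13; 87 300 243 0 -0.15; 87 340 276 0 -0.17; 87 370 300 0 -0.174; 87 387 314 0 -0.174; 87 387 314 0 -0.174"
}}

```text
time_s: 1.35
position: [0.5474, -0.2878, 0.2222]
tcp_rot: [[0.996, 0.087, 0.001], [0.087, -0.996, 0.001], [0.001, -0.001, -1.0]]
force: [-0.4, -0.6, -1.2]
opening: 1.0
grasp_force: 0.0
```

Run:
```python
from h import *
s=bot.read_state();m=imaging.camera_model("wrist");im=imaging.capture("wrist")
R=np.array(s["tcp_rot"]);print(s["time_s"],s["position"],np.degrees(np.arctan2(R[1,0],R[0,0])),s["force"])
cv2.imwrite("pics/w1.png",im[:,:,::-1])
k=white(im,170,(0,0,560,420),60); print(rect(m,k,.022),k.min(0),k.max(0))
```

```text
1.35 [ 0.54741498 -0.2877546   0.22215602] 4.972700699330497 [-0.41882516 -0.59442182 -1.21473893]
(array([582.2,  -6.4]), array([108.2,  88. ]), -9.4) [ 0 79] [ 82 190]
```

View pics/w1.png

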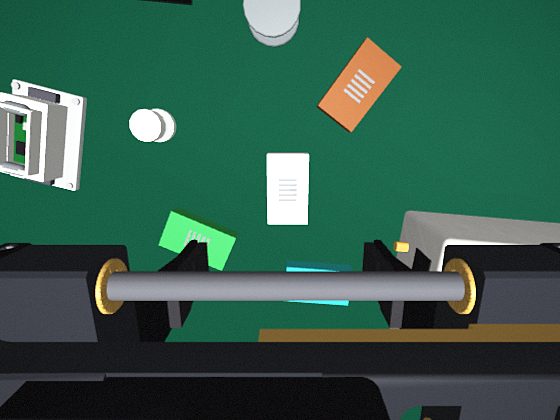

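The wrist view shows the cover upright at (287,189), the look-alikes clear of it, and a bench instrument on the right from (400,215). I'll measure the cover and check the clearance to that instrument.

Run:
```python
from h import *
m=imaging.camera_model("wrist");im=imaging.capture("wrist")
k=white(im,150,(250,140,325,238),60); print("cover",rect(m,k,.022),k.min(0),k.max(0))
mt=imaging.camera_model("top")
for z in (0,.05,.08,.1,.12): print(z,np.round(cast(m,[[408,212],[395,246]],z)[:,:2],3).tolist(),np.round(cast(mt,[[431,236],[418,252],[420,285]],z)[:,:2],3).tolist())
```

```text
cover (array([ 545.3, -290.2]), array([84.9, 49.1]), 4.9) [265 151] [307 222]
0 [[0.523, -0.448], [0.475, -0.44]] [[0.538, -0.474], [0.494, -0.437], [0.405, -0.44]]
0.05 [[0.535, -0.427], [0.494, -0.42]] [[0.532, -0.459], [0.49, -0.423], [0.405, -0.425]]
0.08 [[0.542, -0.414], [0.505, -0.407]] [[0.529, -0.449], [0.488, -0.414], [0.405, -0.417]]
0.1 [[0.547, -0.405], [0.512, -0.399]] [[0.527, -0.443], [0.486, -0.409], [0.404, -0.411]]
0.12 [[0.552, -0.397], [0.52, -0.391]] [[0.525, -0.437], [0.485, -0.403], [0.404, -0.405]]
```

Emit:
{"api": "drive_tool", "payload": {
  "deltas": "87 0 1 -30 0; 87 0 1 -70 0; 87 0 1 -110 0; 87 0 1 -150 0; 87 0 1 -180 0; 87 0 1 -200 0; 87 0 1 -212 0; 87 0 1 -218 0; 87 0 1 -219 0; 87 0 1 -219 0; 87 0 1 -219 0; 87 0 1 -219 0"
}}

```text
time_s: 2.65
position: [0.5458, -0.29, 0.0046]
tcp_rot: [[0.997, 0.082, 0.002], [0.082, -0.997, -0.001], [0.001, 0.001, -1.0]]
force: [-0.5, -0.1, -0.2]
opening: 1.001
grasp_force: 0.0
```

Emit:
{"api": "drive_tool", "payload": {
  "deltas": "70 0 0 0 0; 60 0 0 0 0; 54 0 0 0 0; 50 0 0 0 0; 48 0 0 0 0; 46 0 0 0 0; 44 0 0 0 0; 44 0 0 0 0; 44 0 0 0 0; 44 0 0 0 0"
}}

```text
time_s: 3.65
position: [0.5451, -0.2896, 0.0035]
tcp_rot: [[0.997, 0.082, -0.0], [0.082, -0.997, 0.0], [-0.0, -0.0, -1.0]]
force: [0.1, -0.7, -1.2]
opening: 0.547
grasp_force: 30.0
```

Emit:
{"api": "drive_tool", "payload": {
  "deltas": "44 0 0 15 0; 44 0 0 50 0; 44 0 0 90 0; 44 0 0 130 0; 44 -3 30 140 -0.03; 44 -6 70 140 -0.06; 44 -10 115 140 -0.1; 44 -14 160 140 -0.14; 44 -18 205 140 -0.18; 44 -22 250 140 -0.22; 44 -25 285 140 -0.245; 44 -25 296 140 -0.248"
}}

```text
time_s: 4.85
position: [0.5187, 0.0097, 0.1445]
tcp_rot: [[0.987, -0.162, -0.001], [-0.162, -0.987, 0.001], [-0.001, -0.001, -1.0]]
force: [0.4, -0.4, -0.7]
opening: 0.549
grasp_force: 30.0
```

Emit:
{"api": "drive_tool", "payload": {
  "deltas": "44 0 0 0 0; 44 0 0 0 0; 44 0 0 0 0; 44 0 0 0 0"
}}

```text
time_s: 5.25
position: [0.5206, 0.0049, 0.1436]
tcp_rot: [[0.986, -0.167, 0.0], [-0.167, -0.986, -0.0], [0.0, 0.0, -1.0]]
force: [0.1, 0.3, -0.8]
opening: 0.548
grasp_force: 30.0
```

Run:
```python
from h import *
s=bot.read_state();m=imaging.camera_model("wrist");im=imaging.capture("wrist")
R=np.array(s["tcp_rot"]);print(s["time_s"],s["position"],np.degrees(np.arctan2(R[1,0],R[0,0])),s["force"],s["opening"],s["grasp_force"])
cv2.imwrite("pics/w2.png",im[:,:,::-1])
```

```text
5.25 [0.52056292 0.00488216 0.14358777] -9.640725265366875 [ 0.1166597   0.30881407 -0.80169476] 0.5478978484123334 29.99990075826645
```

View pics/w2.png

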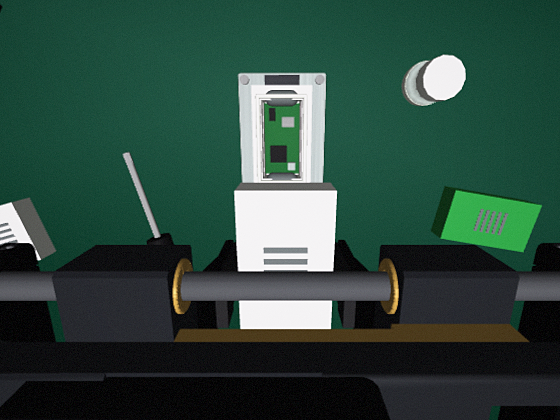

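The wrist view shows the held cover at columns 235–337, with its front top edge near row 185–190, and the box with its rim ahead of it around (282,135). I'll enlarge the box area.

Run:
```python
from h import *
im=imaging.capture("wrist")
cv2.imwrite("pics/w2c.png",cv2.resize(im[65:205,215:355,::-1],None,fx=4.25,fy=4.25,interpolation=cv2.INTER_CUBIC))
cv2.imwrite("w2raw.png",im[:,:,::-1])
for r in (100,120,140,160,175,195,215,235): print(r,im[r,228:345].mean(1).astype(int).tolist())
for c in (255,283,310): print("c",c,im[68:200,c].mean(1).astype(int).tolist())
```

```text
100 [64, 63, 64, 64, 64, 64, 64, 63, 63, 67, 66, 145, 210, 208, 207, 205, 206, 207, 207, 214, 208, 204, 201, 224, 242, 245, 244, 239, 229, 246, 242, 212, 199, 141, 66, 86, 56, 52, 42, 67, 82, 84, 93, 100, 117, 119, 120, 117, 120, 117, 116, 118, 118, 119, 119, 114, 121, 114, 121, 118, 111, 117, 113, 110, 110, 98, 88, 86, 60, 51, 87, 87, 59, 79, 193, 246, 226, 246, 241, 235, 245, 243, 245, 241, 224, 203, 208, 207, 209, 209, 207, 215, 212, 213, 218, 212, 214, 195, 41, 59, 66, 63, 62, 62, 59, 61, 66, 66, 63, 65, 62, 66, 67, 66, 61, 63, 63]
120 [62, 65, 62, 65, 64, 70, 65, 68, 64, 61, 54, 95, 177, 211, 211, 208, 204, 212, 211, 209, 211, 205, 202, 210, 233, 246, 245, 234, 211, 245, 246, 229, 215, 237, 138, 216, 63, 72, 72, 75, 72, 60, 51, 50, 46, 52, 46, 60, 79, 75, 79, 76, 74, 92, 154, 183, 182, 177, 179, 179, 178, 178, 181, 179, 182, 173, 137, 63, 76, 79, 76, 71, 123, 188, 186, 212, 236, 247, 236, 224, 245, 245, 246, 239, 202, 206, 204, 205, 209, 206, 210, 213, 210, 216, 218, 217, 190, 47, 61, 67, 67, 63, 62, 65, 64, 66, 66, 64, 66, 59, 67, 62, 64, 62, 64, 64, 67]
140 [60, 65, 61, 64, 61
[... 4479 characters left out ...]
255, 247, 244, 244, 243, 244, 243, 244, 244]
c 310 [63, 58, 59, 46, 128, 232, 213, 208, 213, 211, 214, 209, 210, 211, 210, 207, 219, 243, 246, 244, 245, 244, 244, 243, 244, 244, 244, 245, 245, 245, 245, 244, 245, 245, 244, 245, 245, 246, 244, 245, 245, 246, 246, 246, 246, 246, 245, 246, 246, 246, 247, 246, 246, 246, 247, 245, 246, 246, 246, 246, 244, 244, 245, 245, 245, 245, 244, 244, 243, 244, 245, 245, 243, 244, 242, 243, 242, 243, 241, 243, 243, 243, 242, 241, 242, 240, 242, 242, 241, 243, 243, 243, 241, 240, 240, 242, 242, 241, 240, 241, 242, 241, 240, 241, 241, 240, 240, 240, 241, 239, 235, 233, 235, 239, 192, 82, 92, 94, 96, 96, 91, 81, 164, 255, 247, 243, 243, 244, 243, 244, 244, 244]
```

View pics/w2c.png

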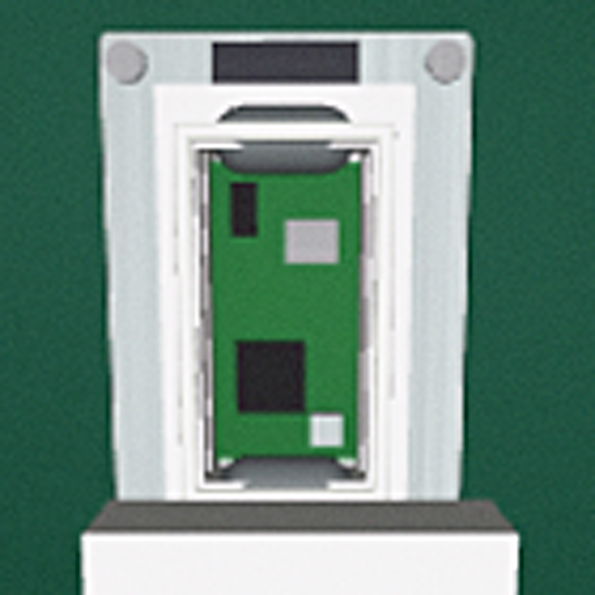

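The crop shows the shoulder's far edge at crop row 84 (image row 84.5), the plate's far edge at image row 72, and rim edges at image rows 93.5 and 180.5. The cover's front face spans rows 183–190. I'll cast these edges onto their planes.

Run:
```python
from h import *
s=bot.read_state();m=imaging.camera_model("wrist");p=np.array(s["position"])*1000
R=np.array(s["tcp_rot"]);print(s["time_s"],p, s["joint_positions"][5])
def T(n,uv,z):
    w=cast(m,uv,z)*1000; t=(w-p)@R
    print(n,"tool x,y:",np.round(t[:,:2],1).tolist())
T("plate L/R r120",[[239.7,120.5],[324.6,120.5]],.01)
T("plate L/R r160",[[241.3,160.5],[323.8,160.5]],.01)
T("plate far",[[255,72.5],[310,72.4]],.01)
T("shoulder L/R r100",[[251,100.5],[312.4,100.5]],.042)
T("shoulder L/R r120",[[251.8,120.5],[312,120.5]],.042)
T("shoulder L/R r160",[[253.1,160.5],[311.2,160.5]],.042)
T("shoulder far",[[255,84.4],[283,84.3],[310,84.4]],.042)
T("rim far",[[283,93.6]],.059)
T("rim near",[[283,180.6]],.059)
b=.140
T("cover top front",[[255,190.5],[283,190.5],[310,190.5]],b+.022)
T("cover bot front",[[255,182.8],[310,182.5]],b)
T("cover L/R 195",[[234.3,195.5],[336.9,195.5]],b+.022)
T("cover L/R 235",[[236.2,235.5],[335.2,235.5]],b+.022)
```

```text
5.35 [520.35372338   5.24646169 143.47030167] 87.88959962015038
plate L/R r120 tool x,y: [[74.7, -41.1], [74.7, 36.0]]
plate L/R r160 tool x,y: [[38.6, -41.0], [38.6, 36.5]]
plate far tool x,y: [[115.0, -26.2], [115.1, 21.9]]
shoulder L/R r100 tool x,y: [[89.7, -27.0], [89.7, 21.9]]
shoulder L/R r120 tool x,y: [[74.4, -26.8], [74.4, 21.9]]
shoulder L/R r160 tool x,y: [[42.2, -26.6], [42.2, 22.0]]
shoulder far tool x,y: [[101.7, -23.5], [101.7, -1.5], [101.7, 19.7]]
rim far tool x,y: [[93.4, -1.4]]
rim near tool x,y: [[28.2, -1.5]]
cover top front tool x,y: [[41.6, -13.9], [41.6, -0.8], [41.6, 11.8]]
cover bot front tool x,y: [[41.2, -15.9], [41.4, 13.5]]
cover L/R 195 tool x,y: [[39.2, -23.7], [39.2, 24.5]]
cover L/R 235 tool x,y: [[19.3, -23.6], [19.3, 24.5]]
```

Emit:
{"api": "drive_tool", "payload": {
  "deltas": "44 15 -2 0 0; 44 35 -4 0 0; 44 52 -6 -5 0; 44 60 -7.5 -20 0; 44 60 -7.5 -40 0; 44 60 -7.5 -55 0; 44 60 -7.5 -65 0; 44 60 -7.5 -67 0; 44 60 -7.5 -67 0; 44 60 -7.5 -67 0; 44 60 -7.5 -67 0; 44 60 -7.5 -67 0"
}}

```text
time_s: 6.55
position: [0.5806, -0.0012, 0.0773]
tcp_rot: [[0.986, -0.165, 0.001], [-0.165, -0.986, -0.0], [0.001, 0.0, -1.0]]
force: [0.1, 0.0, -0.7]
opening: 0.547
grasp_force: 30.0
```

Run:
```python
from h import *
s=bot.read_state();print(s["time_s"],s["position"],s["tcp_rot"][:,0] if hasattr(s["tcp_rot"],"shape") else s["tcp_rot"][0],s["force"])
a=imaging.capture("side");b=imaging.capture("wrist")
A=cv2.resize(a[190:290,230:345],None,fx=5,fy=5,interpolation=cv2.INTER_CUBIC)
cv2.imwrite("pics/s3.png",A[:,:,::-1]);cv2.imwrite("pics/w3.png",b[:,:,::-1])
```

```text
6.55 [ 0.5805968  -0.0011909   0.07727412] [ 0.98623574 -0.16533933  0.00140026] [ 0.07415177  0.02815608 -0.67900713]
```

View pics/s3.png

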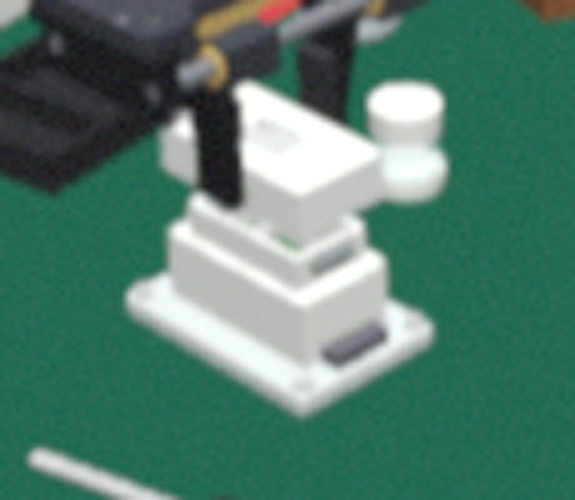

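View pics/w3.png

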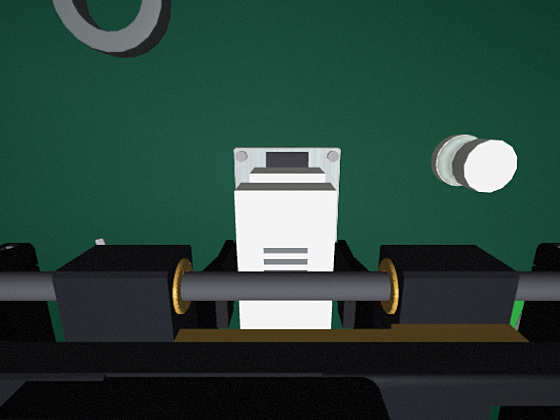

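The side view shows the cover hovering level above the rim. The wrist view shows the plate at columns 234–341 and the shoulder's far edge near row 168, just ahead of the cover's edge. I'll check the residual offset numerically.

Run:
```python
from h import *
s=bot.read_state();m=imaging.camera_model("wrist");p=np.array(s["position"])*1000;R=np.array(s["tcp_rot"])
im=imaging.capture("wrist");g=im.mean(2);v=lambda a:a.astype(int).tolist()
print(s["time_s"],p)
def T(n,uv,z): print(n,np.round(((cast(m,uv,z)*1000-p)@R)[:,:2],1).tolist())
for r in (164,178,172,186,200):print(r,v(g[r,228:262]),v(g[r,316:346]))
for c in (256,262,310,318):print(c,v(g[142:196,c]))
```

```text
6.65 [580.41019715  -1.13353167  77.01444457]
164 [59, 61, 65, 64, 56, 49, 131, 219, 209, 207, 207, 205, 207, 209, 212, 211, 214, 207, 205, 206, 212, 207, 205, 205, 209, 209, 208, 206, 214, 213, 212, 212, 207, 207] [214, 218, 220, 215, 211, 214, 212, 206, 202, 210, 209, 209, 208, 210, 208, 213, 215, 216, 214, 220, 219, 212, 219, 189, 38, 57, 59, 63, 62, 62]
178 [56, 61, 64, 61, 63, 53, 86, 166, 208, 207, 207, 205, 204, 209, 208, 211, 208, 211, 208, 205, 207, 230, 248, 244, 244, 243, 244, 244, 243, 244, 244, 244, 243, 244] [244, 244, 243, 245, 244, 244, 244, 245, 244, 228, 204, 207, 212, 210, 211, 213, 212, 212, 216, 221, 215, 213, 202, 123, 47, 58, 63, 64, 66, 64]
172 [63, 62, 61, 65, 60, 46, 130, 214, 203, 208, 203, 208, 208, 208, 212, 209, 214, 209, 204, 209, 209, 201, 149, 85, 92, 99, 97, 99, 97, 97, 94, 102, 96, 101] [87, 81, 83, 82, 85, 77, 78, 96, 155, 205, 214, 208, 208, 210, 209, 212, 216, 213, 214, 222, 217, 210, 221, 198, 40, 56, 62, 61, 57, 59]
186 [61, 64, 61, 61, 64, 62, 50, 134, 222, 181, 101, 91, 100, 96, 97, 99, 98, 97, 103, 99, 96, 99, 102, 100, 93, 99, 97, 98, 97, 9
[... 802 characters left out ...]
8, 209, 210, 207, 210, 209, 211, 210, 215, 202, 108, 89, 97, 99, 94, 95, 192, 255, 246, 245, 243, 244, 244, 246, 250, 218, 78, 94, 96, 100, 96, 96, 81, 165, 255, 247, 244, 244, 244]
310 [61, 61, 56, 54, 53, 114, 218, 224, 220, 219, 221, 226, 221, 223, 221, 226, 224, 223, 221, 225, 222, 221, 222, 228, 220, 148, 88, 100, 93, 97, 83, 165, 255, 246, 245, 243, 244, 244, 246, 250, 218, 79, 95, 98, 99, 95, 93, 84, 166, 255, 246, 244, 244, 242]
318 [61, 59, 60, 60, 51, 111, 214, 224, 219, 221, 222, 220, 222, 220, 223, 218, 219, 221, 217, 220, 221, 222, 220, 221, 215, 144, 88, 99, 99, 97, 83, 165, 255, 246, 244, 244, 243, 245, 246, 249, 216, 77, 93, 98, 101, 100, 97, 81, 165, 255, 247, 244, 243, 244]
```

Run:
```python
from h import *
s=bot.read_state();m=imaging.camera_model("wrist");p=np.array(s["position"])*1000;R=np.array(s["tcp_rot"])
def T(n,uv,z): print(n,np.round(((cast(m,uv,z)*1000-p)@R)[:,:2],1).tolist())
T("plate LR",[[233.9,164],[339.4,164]],.01); T("plate far",[[260,147],[314,147]],.01)
T("sh LR",[[248.9,178],[325.1,178]],.042); T("sh far",[[259,172.8],[314,173.1]],.042)
b=p[2]/1000-.0035
T("cov bot far",[[260,182.3],[314,182.3]],b);T("cov top far",[[260,189.9],[314,189.9]],b+.022)
T("cov LR",[[233.9,200],[337.5,200]],b+.022);T("cov bot LR",[[237.3,186],[331.8,186]],b)
```

```text
plate LR [[43.5, -37.2], [43.5, 39.7]]
plate far [[55.7, -17.9], [55.7, 20.9]]
sh LR [[38.6, -22.8], [38.6, 25.5]]
sh far [[41.9, -16.4], [41.7, 18.4]]
cov bot far [[41.5, -13.3], [41.5, 15.6]]
cov top far [[41.9, -11.6], [41.9, 13.7]]
cov LR [[37.0, -24.0], [37.1, 24.9]]
cov bot LR [[39.5, -25.5], [39.5, 25.2]]
```

Emit:
{"api": "drive_tool", "payload": {
  "deltas": "44 0 -1 0 0; 44 0 -1 -2 0; 44 0 -1 -5 0; 44 0 -1 -8 0; 44 0 -1 -11 0; 44 0 -1 -13 0; 44 0 -1 -15 0; 44 0 -1 -16 0; 44 0 -1 -17 0; 44 0 -1 -18 0; 44 0 -1 -18 0; 44 0 -1 -18 0"
}}

```text
time_s: 7.9
position: [0.5802, -0.0022, 0.0586]
tcp_rot: [[0.986, -0.165, 0.0], [-0.165, -0.986, -0.0], [0.0, 0.0, -1.0]]
force: [0.3, -0.2, -0.6]
opening: 0.549
grasp_force: 30.0
```

No contact force with the underside below the rim top, so the rim is inside the skirt. Continuing down to the latches.

Emit:
{"api": "drive_tool", "payload": {
  "deltas": "44 0 0 -0.5 0; 44 0 0 -1 0; 44 0 0 -1.5 0; 44 0 0 -1.5 0; 44 0 0 -1.5 0"
}}

```text
time_s: 8.4
position: [0.5804, -0.0022, 0.0578]
tcp_rot: [[0.986, -0.165, 0.001], [-0.165, -0.986, -0.0], [0.001, 0.0, -1.0]]
force: [-1.9, 0.8, 6.0]
opening: 0.546
grasp_force: 30.0
```

Emit:
{"api": "drive_tool", "payload": {
  "deltas": "50 0 0 0 0; 60 0 0 0 0; 70 0 0 0 0; 80 0 0 0 0; 87 0 0 0 0; 87 0 0 0 0; 87 0 0 5 0; 87 0 0 20 0; 87 0 0 40 0; 40 0 0 40 0; 0 0 0 40 0; 0 0 0 40 0"
}}

```text
time_s: 9.6
position: [0.5795, -0.002, 0.0964]
tcp_rot: [[0.986, -0.165, -0.001], [-0.165, -0.986, 0.0], [-0.001, -0.0, -1.0]]
force: [-0.8, 0.1, -0.5]
opening: 0.811
grasp_force: 0.0
```

Emit:
{"api": "drive_tool", "payload": {
  "deltas": "0 0 0 0 0; 0 0 0 0 0; 0 0 0 0 0; 0 0 0 0 0; 0 0 0 0 0; 0 0 0 0 0; 0 0 0 0 0; 0 0 0 0 0"
}}

```text
time_s: 10.4
position: [0.5802, -0.0021, 0.0971]
tcp_rot: [[0.986, -0.165, 0.0], [-0.165, -0.986, -0.0], [0.0, 0.0, -1.0]]
force: [0.9, -0.4, 1.1]
opening: 0.077
grasp_force: 0.0
```

Run:
```python
from h import *
s=bot.read_state();print(s["time_s"],s["position"],s["opening"],s["force"])
a=imaging.capture("side");b=imaging.capture("wrist")
A=cv2.resize(a[190:290,230:345],None,fx=4,fy=4,interpolation=cv2.INTER_CUBIC);B=b[130:350,180:390]
B=cv2.resize(B,(int(210*400/220),400)); I=np.hstack([cv2.resize(A,(420,400)),B[:,:378]])
cv2.imwrite("pics/both4.png",I[:,:,::-1])
```

```text
10.4 [ 0.58016485 -0.00211792  0.09708854] 0.07732882906553946 [ 0.90495007 -0.37051685  1.06110753]
```

View pics/both4.png

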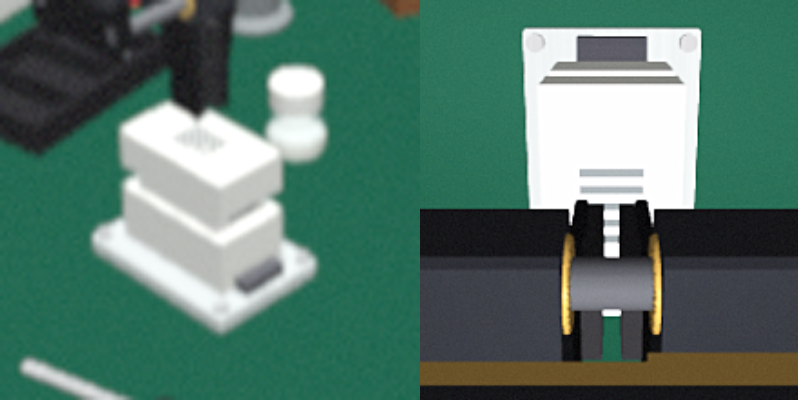

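The view shows the cover resting level on the latches, with the gap to the shoulder visible, and centred over the box. Now press on its top with closed fingers.

Emit:
{"api": "drive_tool", "payload": {
  "deltas": "0 0 0 -5 0; 0 0 0 -10 0; 0 0 0 -15 0; 0 0 0 -18 0; 0 0 0 -19 0; 0 0 0 -20 0; 0 0 0 -20.5 0; 0 0 0 -21 0; 0 0 0 -21.5 0; 0 0 0 -21.5 0"
}}

```text
time_s: 11.5
position: [0.5806, -0.0022, 0.0766]
tcp_rot: [[0.986, -0.165, 0.001], [-0.165, -0.986, -0.0], [0.001, 0.0, -1.0]]
force: [-1.2, 0.7, 6.2]
opening: 0.007
grasp_force: 3.0
```

Emit:
{"api": "drive_tool", "payload": {
  "deltas": "0 0 0 -0.3 0; 0 0 0 -0.6 0; 0 0 0 -0.6 0"
}}

```text
time_s: 11.8
position: [0.581, -0.0023, 0.0764]
tcp_rot: [[0.986, -0.165, 0.002], [-0.165, -0.986, -0.0], [0.002, 0.0, -1.0]]
force: [-1.4, 0.4, 7.6]
opening: 0.005
grasp_force: 3.9
```

Emit:
{"api": "drive_tool", "payload": {
  "deltas": "0 0 0 -0.3 0; 0 0 0 -0.6 0; 0 0 0 -0.9 0; 0 0 0 -1.2 0; 0 0 0 -1.2 0"
}}

```text
time_s: 12.3
position: [0.5819, -0.0025, 0.0756]
tcp_rot: [[0.986, -0.165, 0.004], [-0.165, -0.986, -0.001], [0.004, 0.0, -1.0]]
force: [-0.0, 0.7, 9.0]
opening: 0.005
grasp_force: 4.2
```

Emit:
{"api": "drive_tool", "payload": {
  "deltas": "0 0 0 -0.3 0; 0 0 0 -0.6 0; 0 0 0 -0.9 0; 0 0 0 -1.2 0; 0 0 0 -1.2 0"
}}

```text
time_s: 12.8
position: [0.5808, -0.0023, 0.0729]
tcp_rot: [[0.986, -0.165, 0.002], [-0.165, -0.986, -0.0], [0.002, 0.0, -1.0]]
force: [1.5, -0.2, 2.4]
opening: 0.006
grasp_force: 1.3
```

Emit:
{"api": "drive_tool", "payload": {
  "deltas": "0 0 0 -0.4 0; 0 0 0 -0.8 0; 0 0 0 -1.2 0; 0 0 0 -1.6 0; 0 0 0 -2 0; 0 0 0 -2 0"
}}

```text
time_s: 13.4
position: [0.5802, -0.0022, 0.0716]
tcp_rot: [[0.986, -0.165, 0.0], [-0.165, -0.986, -0.0], [0.0, 0.0, -1.0]]
force: [-1.4, -0.1, 9.7]
opening: 0.005
grasp_force: 4.4
```

Emit:
{"api": "drive_tool", "payload": {
  "deltas": "0 0 0 -0.4 0; 0 0 0 -0.8 0; 0 0 0 -1.2 0; 0 0 0 -1.6 0; 0 0 0 -2 0; 0 0 0 -2 0"
}}

```text
time_s: 14.0
position: [0.5799, -0.0021, 0.068]
tcp_rot: [[0.986, -0.165, -0.001], [-0.165, -0.986, 0.0], [-0.001, -0.0, -1.0]]
force: [-0.6, -0.1, -0.7]
opening: 0.01
grasp_force: 0.0
```

Emit:
{"api": "drive_tool", "payload": {
  "deltas": "0 0 0 -0.5 0; 0 0 0 -1 0; 0 0 0 -1.5 0; 0 0 0 -2 0; 0 0 0 -2.5 0; 0 0 0 -3 0; 0 0 0 -3 0; 0 0 0 -3 0"
}}

```text
time_s: 14.8
position: [0.5802, -0.0021, 0.0656]
tcp_rot: [[0.986, -0.165, 0.0], [-0.165, -0.986, 0.0], [0.0, -0.0, -1.0]]
force: [0.5, 0.3, -0.2]
opening: 0.005
grasp_force: 0.0
```

Emit:
{"api": "drive_tool", "payload": {
  "deltas": "0 0 0 -0.4 0; 0 0 0 -0.8 0; 0 0 0 -1.2 0; 0 0 0 -1.6 0; 0 0 0 -2 0; 0 0 0 -2 0; 0 0 0 -2 0"
}}

```text
time_s: 15.5
position: [0.5801, -0.0021, 0.0644]
tcp_rot: [[0.986, -0.165, 0.0], [-0.165, -0.986, -0.0], [0.0, 0.0, -1.0]]
force: [-2.0, -0.2, 6.8]
opening: 0.003
grasp_force: 3.2
```

Emit:
{"api": "drive_tool", "payload": {
  "deltas": "0 0 0 -0.4 0; 0 0 0 -0.8 0; 0 0 0 -1.2 0; 0 0 0 -1.2 0; 0 0 0 -1.2 0; 0 0 0 -1.2 0"
}}

```text
time_s: 16.1
position: [0.5802, -0.0021, 0.0644]
tcp_rot: [[0.986, -0.165, 0.001], [-0.165, -0.986, -0.0], [0.001, 0.0, -1.0]]
force: [-2.5, -0.3, 14.0]
opening: 0.003
grasp_force: 6.7
```

Emit:
{"api": "drive_tool", "payload": {
  "deltas": "0 0 0 -0.3 0; 0 0 0 -0.6 0; 0 0 0 -0.6 0; 0 0 0 -0.6 0; 0 0 0 -0.6 0"
}}

```text
time_s: 16.6
position: [0.5802, -0.0021, 0.0644]
tcp_rot: [[0.986, -0.165, 0.001], [-0.165, -0.986, -0.0], [0.001, 0.0, -1.0]]
force: [-4.9, 0.5, 17.0]
opening: 0.002
grasp_force: 8.5
```

Emit:
{"api": "drive_tool", "payload": {
  "deltas": "0 0 0 -0.4 0; 0 0 0 -0.8 0; 0 0 0 -0.8 0; 0 0 0 -0.8 0; 0 0 0 -0.8 0; 0 0 0 -0.8 0"
}}

```text
time_s: 17.2
position: [0.5802, -0.0021, 0.0643]
tcp_rot: [[0.986, -0.165, 0.001], [-0.165, -0.986, -0.0], [0.001, 0.0, -1.0]]
force: [-5.8, 0.6, 22.2]
opening: 0.005
grasp_force: 10.9
```

Run:
```python
from h import *
s=bot.read_state();print(s["time_s"],s["position"],s["force"])
m=imaging.camera_model("wrist");p=np.array(s["position"])*1000
a=imaging.capture("side");b=imaging.capture("wrist")
A=cv2.resize(a[190:290,230:345],(460,400),interpolation=cv2.INTER_CUBIC);B=cv2.resize(b[130:270,220:350],(340,366),interpolation=cv2.INTER_CUBIC)
I=np.zeros((400,800,3),np.uint8);I[:,:460]=A;I[:366,460:]=B
cv2.imwrite("pics/end.png",I[:,:,::-1]);print(bot.read_state()["force"])
```

```text
17.2 [ 0.58024138 -0.00212709  0.06434198] [-5.77479271  0.64842302 22.23585987]
[-5.95083495  0.62767298 21.22203142]
```

View pics/end.png

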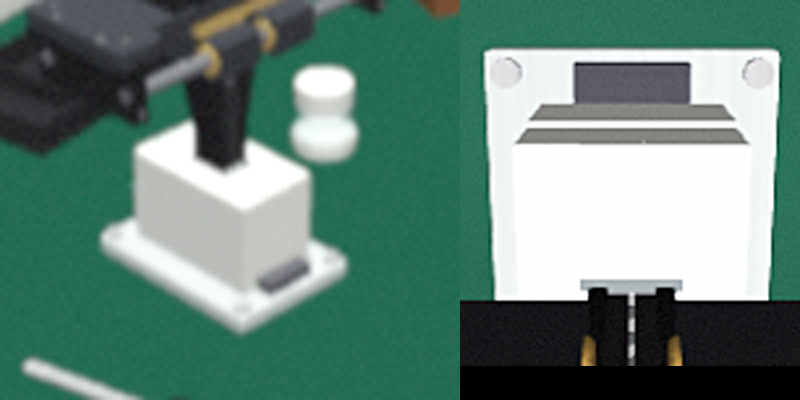

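The final picture shows the cover flush: wall heights are about equal at the left, front and right corners, with no gap on the sides in view. Two force drops came before a hard stop at TCP z = 64.4 mm, and it is holding about 22 N.

```bash
python3 -c "
from rig import bot
print(bot.read_state()['force']);print(bot.hand_in())"
```

```text
[-5.95083495  0.62767298 21.22203142]
the job is handed in; nothing more can be done
None
```

The long cover is pressed home on the instrument box and handed in at about 17 s, with the arm still pressing at about 21 N; two force drops and a hard stop at 64.4 mm (nominal 64) indicate that both latches snapped.

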